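# Thumb planes back on their shelf in order of size

### The arm

A 6-joint arm with a two-finger parallel gripper is mounted at the origin on the work surface. World frame = base frame: x ahead of the robot, y to its left, z up, the work surface at z = 0. Lengths are in m, angles in rad, forces in N, time in s.
With the tool pointing down it reaches from about 0.425 to 0.95 m from the base axis. Payload 3.5 kg.
Tool frame: the origin (TCP) lies on the centre line of the jaws, within the pads' length; the fingertips stand 25 mm ahead of it and the grasp point (between the pads) lies 6 mm ahead of it (ctrl.finger_overhang is the distance from the TCP to the fingertips, in m); z points along the fingers, y is the line along which they close (so a half turn about z gives the same grasp; the last joint's range is limited). The gripper opens to 85 mm and grips with 20 to 120 N. Pads are 22 mm wide; open, the fingers measure 114 mm over their backs; the gripper's body (76 mm by 85 mm) begins 54 mm behind the grasp point. The pads swing forward as they close: fully open they stand 13 mm farther back than shut.
Start: joints at [-1.367, 0.286, 1.577, -0, 1.279, -0.15], TCP at [0.234, -0.633, 0.256] pointing down, gripper open.
Joint ranges: [-2.77, 2.77], [-0.9, 2.22], [0.21, 2.48], [-1.53, 4.67], [0.24, 2.81], [-2.84, 2.84]. Speed limits (rad/s): [2.79, 2.79, 3.14, 3.14, 3.14, 3.14].

### API

Orientations are given as a unit quaternion [x, y, z, w].
In Python, from plant import get_state, imaging, job, ctrl gives the robot as it stands.
- The arm moves only by the tool jog_arm, never from a script. Its argument "increments" is a list of rows, each an object of numbers: "dx", "dy", "dz": the shift along the world's x, y, z each as a share of 12 cm, from -1 to 1; "ax", "ay", "az": the turn, a rotation vector about the world's x, y, z each as a share of pi/2 rad, from -1 to 1; "gripper": the gripper command: -1 is shut, 1 is fully open, values between are in proportion. A call has 1 to 10 rows; each row is the pose to reach, as a shift and turn from the pose commanded when the call began; what a row does not reach only later rows make up. A row lasts 1/10 s, in which the tool goes at most 50 mm and 8.59 degrees, less where a joint would pass 70% of its speed; a pose out of reach is approached as far as the arm can. A call with a number of a shift or a turn outside -1 to 1 is refused whole. A call with a gripper value outside its range is refused whole. The fingers move at their own pace and stop on an object; "force" is the grip in N (left out, the last holds). Time passes only in rows, so rows that repeat a pose let the fingers close. It gives the time, the measured TCP pose, the force, the opening and the grip force at its end, in the units of the state.
- get_state(): the state, without advancing time (a new reading comes with each control period).
- imaging.read_camera(name): name is "side" or "top" or "wrist"; returns a dict with "frame" (420x560x3 uint8, blue, green, red), "depth" (420x560 float32, m along the optical axis (not along the pixel's ray), 0 where there is no reading), "camera_matrix" (3x3 intrinsics, pixels), "dist" ([k1, k2, p1, p2, k3] as OpenCV has them; the pictures are not rectified), "extrinsics" (4x4, takes a point from camera to world coordinates); the wrist camera has in their place "mount" (4x4, takes a point from camera to tool coordinates, whose origin is the TCP and whose axes are the flange's). Camera axes: x right, y up, looking along -z (the intrinsics and any distortion apply to the point x, -y, -z); pixel columns grow to the right and rows downward; lengths in m; the calibration is good to about 2 mm. A picture is of the moment at which its call begins: read the wrist's pose just before it.
- job.sign_off(): hands the job in; it is judged then, once.
The state is a dict: "time": time; "qpos": joint angles; "dq": joint speeds; "joint_efforts": joint torques, N m; "eef_pos": TCP position; "tcp_rot": TCP orientation; "contact_force": force on the tool from outside, world axes, zero at the start; "wrist_torque": the same for the moment, N m; "opening": opening from 0.0 (shut) to 1.0 (fully open); "finger_force": force on a finger pad.
Only numpy, scipy, OpenCV 4.12 (cv2) and the standard library are available. Lean on these libraries where they do the work, as an engineer would, in place of code of your own. Each camera call takes 0.05 s, during which the arm holds its last target. There are 200 camera calls.

### The job

Put the four wooden thumb planes away on the plane shelf in order of size: the smallest in the bay next to the brass knob, then each larger one in the next bay, the largest at the far end. Set each flat on its sole, centred on its bay's dark strip and lying straight along it, and let go. Leave the wax tin, the glue bottle and the carved head where they are.

Things in the scene. Friction and masses are not known exactly. Their poses are not given: they have to be found in the camera images.
- plane_a_mid (a point): the smallest thumb plane: a dark wooden block 52 mm long (its x axis), 24 mm wide (y) and 26 mm high (z), about 60 g, flat sole down, lying loose on the bench at any yaw. A steel iron, a wedge and a small brass stud stand out of its top, narrower than the block, to about 22 mm above the block's top. The point is the centre of the block, half-way up (13 mm above the sole)
- plane_b_mid (a point): the second smallest thumb plane: a dark wooden block 68 mm long (its x axis), 28 mm wide (y) and 30 mm high (z), about 100 g, flat sole down, lying loose on the bench at any yaw. A steel iron, a wedge and a small brass stud stand out of its top, narrower than the block, to about 22 mm above the block's top. The point is the centre of the block, half-way up (15 mm above the sole)
- plane_c_mid (a point): the second largest thumb plane: a dark wooden block 84 mm long (its x axis), 32 mm wide (y) and 34 mm high (z), about 150 g, flat sole down, lying loose on the bench at any yaw. A steel iron, a wedge and a small brass stud stand out of its top, narrower than the block, to about 22 mm above the block's top. The point is the centre of the block, half-way up (17 mm above the sole)
- plane_d_mid (a point): the largest thumb plane: a dark wooden block 100 mm long (its x axis), 36 mm wide (y) and 38 mm high (z), about 210 g, flat sole down, lying loose on the bench at any yaw. A steel iron, a wedge and a small brass stud stand out of its top, narrower than the block, to about 22 mm above the block's top. The point is the centre of the block, half-way up (19 mm above the sole)
- shelf: the plane shelf: a pale wooden board 140 mm (x) by 380 mm (y) and 10 mm thick, fixed on the bench, with a low fence 8 mm thick along its far (+x) edge, rising to 22 mm above the bench, inner face at x = +62 mm. Four bays are marked on it by dark inlaid strips, 116 mm long along the shelf's x axis, centred at x = 0 and y = -112.5, -37.5, +37.5 and +112.5 mm in the shelf's frame. Origin: centre of its underside, at bench level
- knob_end: the brass knob, 20 mm across and 34 mm high, fixed on the shelf at one of its ends (x = 0, y = +175 or -175 mm in the shelf's frame; it varies). It marks the end for the smallest plane. A low pale block of 22 x 16 x 12 mm sits at the other end. Origin: centre of its foot, on the shelf's top
- tin: a loose wax tin with a brass-coloured lid, 44 mm across, 27 mm high, to be left alone; origin at the centre of its underside
- glue: a loose white glue bottle, 48 mm across, 90 mm high, to be left alone; origin at the centre of its underside
- carving: a loose carved wooden head on a 60 x 50 mm foot, 122 mm high, to be left alone; origin at the centre of its underside
Things that resemble listed ones, but are neither listed nor needed, are in the scene too. Leave any green, purple or red look-alike of the part that bears plane_d_mid alone.

How it is judged:
At the end, for the whole second after the job is handed in: Each plane lies sole down on the shelf in the bay of its size rank counted from the brass knob: centre within 12 mm across and 15 mm along the strip, height within 4 mm, tilt under 0.12 rad, length within 0.2 rad of the strip (either way round), at rest, released (horizontal distance between plane_a_mid and knob_end between 0.0505 and 0.0755 m and x of plane_a_mid in the frame of shelf between -0.015 and 0.015 m and height (world z) of plane_a_mid between 0.019 and 0.027 m and angle between each of plane_a_mid, plane_b_mid, plane_c_mid, plane_d_mid's own z axis and vertical below 0.12 rad and angle between the x axis of each of plane_a_mid, plane_b_mid, plane_c_mid, plane_d_mid and the x axis of shelf, either way round below 0.2 rad and linear speed of each of plane_a, plane_b, plane_c, plane_d below 0.02 m/s and horizontal distance between plane_b_mid and knob_end between 0.1255 and 0.1505 m and x of plane_b_mid in the frame of shelf between -0.015 and 0.015 m and height (world z) of plane_b_mid between 0.021 and 0.029 m and horizontal distance between plane_c_mid and knob_end between 0.2005 and 0.2255 m and x of plane_c_mid in the frame of shelf between -0.015 and 0.015 m and height (world z) of plane_c_mid between 0.023 and 0.031 m and horizontal distance between plane_d_mid and knob_end between 0.2755 and 0.3005 m and x of plane_d_mid in the frame of shelf between -0.015 and 0.015 m and height (world z) of plane_d_mid between 0.025 and 0.033 m); the robot touches nothing.
It fails at once if the wax tin shifted by more than 3 cm (distance of tin from where it was at the start of the episode above 0.03 m).
It fails at once if the glue bottle shifted by more than 3 cm (distance of glue from where it was at the start of the episode above 0.03 m).
It fails at once if the carved head shifted by more than 3 cm (distance of carving from where it was at the start of the episode above 0.03 m).
It also fails if it takes over 106 s, if anything falls off the work surface, if the arm or the gripper's body presses on something with over 40 N, if the wrist force passes 120 N, or if a joint passes its speed limit or range.

## Working session

There is one attempt and no reset: what is moved stays moved. The work goes in short steps, Python scripts to look and compute and a tool call to move; the robot and the scene stay as the last step left them, time stands still between calls to the robot, and variables do not carry over. Pictures are saved under pics/ and viewed, at most 14 in all, crops included, and the job is handed in when it is done.

Besides the shell and the picture viewer there is one more tool, called after ">>>" by a JSON object that holds its "fn" and its "kwargs". jog_arm: Moves the arm, as the interface text tells. Shift numbers are shares of 12 cm and turn numbers shares of pi/2 rad, none past 1 either way. Its arguments: {"type":"object","properties":{"increments":{"type":"array"},"force":{"type":"number"}},"required":["increments"]}

```bash
ls; mkdir -p pics
cat > h.py <<'E'
import numpy as np, cv2
from plant import get_state, imaging, job, ctrl
def shot(n):
    return imaging.read_camera(n)
def world(c,u,v,z=None,T=None):
    """pixel -> world; z: plane height, else depth"""
    T=c["extrinsics"] if T is None else T
    p=cv2.undistortPoints(np.array([[[u,v]]],float),c["camera_matrix"],np.array(c["dist"],float))[0,0]
    r=np.array([p[0],-p[1],-1.]); o=T[:3,3]; d=T[:3,:3]@r
    if z is None:
        dd=c["depth"][int(round(v)),int(round(u))]; return o+d*dd
    return o+d*(z-o[2])/d[2]
E
python3 - <<'E'
from h import *
import pickle
for n in("top","side"):
    c=shot(n); pickle.dump(c,open(n+".pkl","wb")); cv2.imwrite(f"pics/{n}0.png",cv2.resize(c["frame"],(800,600)))
    print(n,np.round(c["extrinsics"],3).tolist(),c["camera_matrix"].tolist())
s=get_state();print(s)
E
```

```text
pics
top [[0.024, 0.984, -0.175, 0.283], [-0.999, 0.028, 0.022, 0.155], [0.026, 0.175, 0.984, 1.347], [0.0, 0.0, 0.0, 1.0]] [[495.68005505311714, 0.0, 273.23400751697795], [0.0, 495.68005505311714, 206.44482084034192], [0.0, 0.0, 1.0]]
side [[0.947, 0.242, -0.21, 0.276], [-0.32, 0.742, -0.589, -0.596], [0.014, 0.625, 0.78, 0.987], [0.0, 0.0, 0.0, 1.0]] [[459.662656738904, 0.0, 273.94870344237734], [0.0, 459.662656738904, 212.9134320641853], [0.0, 0.0, 1.0]]
{'time': 0.1, 'qpos': array([-1.36697785e+00,  2.87085199e-01,  1.57804698e+00,  1.10019756e-05,
        1.27865013e+00, -1.49996059e-01]), 'dq': array([ 1.65919514e-04, -1.16269449e-03, -3.17865170e-03, -1.11277875e-03,
       -1.16790263e-03,  7.16229074e-05]), 'joint_efforts': array([ 6.27340651e-04, -4.07297695e+01, -2.93699366e+01, -1.47966252e-04,
        3.42660518e-03, -2.91027170e-06]), 'eef_pos': array([ 0.2337913 , -0.63262438,  0.25507118]), 'tcp_rot': array([ 9.84392367e-01,  1.75984285e-01, -2.41953839e-05, -1.09457521e-03]), 'contact_force': array([-0.30768677, -0.02736585, -0.43446161]), 'wrist_torque': array([-0.0533461 , -0.02427349, -0.03078443]), 'finger_force': 0.0, 'opening': 1.0016529263184049}
```

View pics/top0.png

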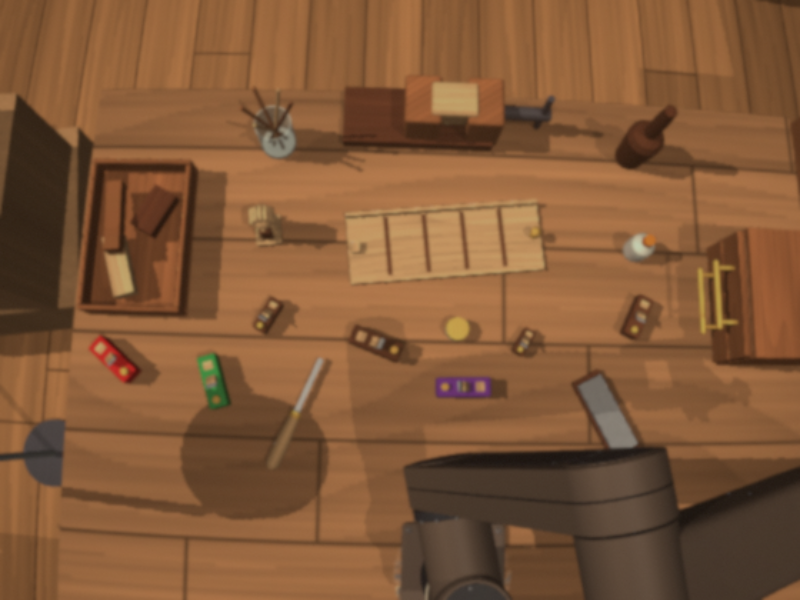

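View pics/side0.png

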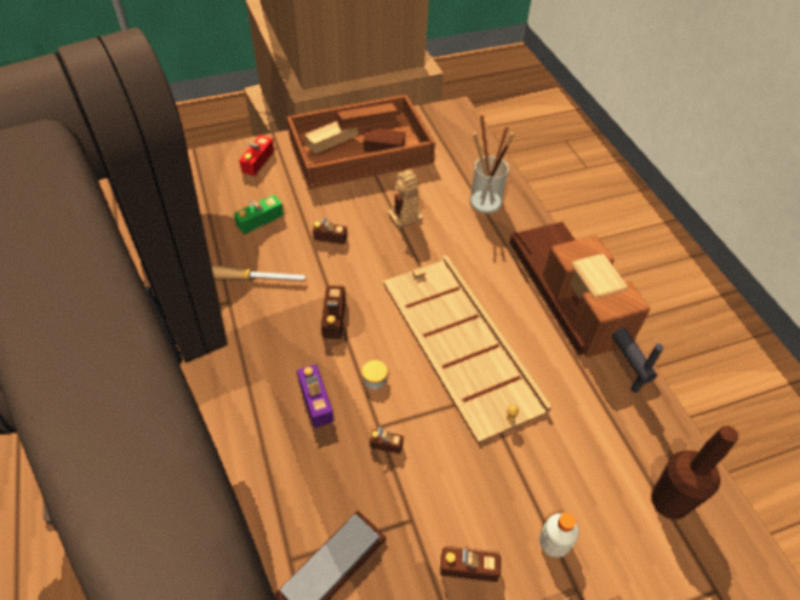

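The top view shows the planes at (525,342) a, (268,315) b, (638,317) c and (377,342) d. The brass knob is at the right (-y) end of the shelf, (535,232). The tin is at (458,328), the glue at (640,246) and the carving at (264,225).

```bash
cat > m.py <<'E'
from h import *
import pickle
c=pickle.load(open("top.pkl","rb"))
v,u=np.mgrid[0:420,0:560]
p=cv2.undistortPoints(np.stack([u,v],-1).reshape(-1,1,2).astype(float),c["camera_matrix"],np.array(c["dist"],float))[:,0]
d=c["depth"].reshape(-1,1); T=c["extrinsics"]
P=(np.c_[p[:,0],-p[:,1],-np.ones(len(p))]*d)@T[:3,:3].T+T[:3,3]; P=P.reshape(420,560,3)
for n,(x,y,h) in dict(a=(525,342,.026),b=(268,315,.03),c=(638,317,.034),d=(377,342,.038),tin=(458,328,.027),glue=(640,246,.09),carv=(264,225,.1),purple=(463,387,.038),knob=(535,232,.03)).items():
    x*=.7;y*=.7;r=26
    W=P[int(y)-r:int(y)+r,int(x)-r:int(x)+r].reshape(-1,3)
    lo=.030 if n=="knob" else .010
    m=((W[:,2]>lo)&(W[:,2]<.13)).astype(np.uint8).reshape(2*r,2*r)
    k,L=cv2.connectedComponents(m); 
    l=np.argmin([np.hypot(*(np.argwhere(L==i).mean(0)-r)) if (L==i).sum()>8 else 99 for i in range(1,k)])+1
    Q=W[(L==l).ravel()]
    print(n,len(Q),np.round(Q[:,:2].mean(0),3),"zmed",np.round(np.median(Q[:,2]),3),"zmax",Q[:,2].max().round(3),cv2.minAreaRect((Q[:,:2]*1000).astype(np.float32)))
for q in [(346,212),(539,201),(545,269),(352,283),(388,245),(428,243),(464,240),(503,237),(535,232)]:
    print(q,np.round(world(c,q[0]*.7,q[1]*.7,.01),4),np.round(P[int(q[1]*.7),int(q[0]*.7)],3))
f=c["frame"]
cv2.imwrite("pics/crop1.png",cv2.resize(f[130:290,160:480],(800,400),interpolation=cv2.INTER_CUBIC))
E
python3 m.py
```

```text
a 184 [ 0.436 -0.127] zmed 0.027 zmax 0.053 ((437.196533203125, -128.590087890625), (24.723031997680664, 52.93360137939453), 59.68745040893555)
b 295 [0.473 0.356] zmed 0.031 zmax 0.055 ((474.14642333984375, 357.932373046875), (29.32893943786621, 68.33330535888672), 59.25286865234375)
c 400 [ 0.489 -0.351] zmed 0.034 zmax 0.056 ((490.8260192871094, -354.05902099609375), (35.588111877441406, 84.77143859863281), 63.7517204284668)
d 537 [0.425 0.151] zmed 0.039 zmax 0.06 ((426.13726806640625, 151.0118865966797), (99.60071563720703, 36.26293182373047), 68.61973571777344)
tin 209 [ 0.458 -0.002] zmed 0.027 zmax 0.037 ((457.9761657714844, -1.8502883911132812), (41.97013473510742, 41.58161163330078), 45.130592346191406)
glue 326 [ 0.621 -0.351] zmed 0.061 zmax 0.097 ((623.1902465820312, -355.0940246582031), (48.89533233642578, 41.51404571533203), 28.79932403564453)
carv 505 [0.638 0.363] zmed 0.094 zmax 0.127 ((643.2888793945312, 367.936279296875), (58.61122131347656, 50.46391677856445), 6.958321571350098)
purple 521 [ 0.348 -0.011] zmed 0.039 zmax 0.061 ((347.76129150390625, -12.130485534667969), (36.49405288696289, 96.76846313476562), 1.2444353103637695)
knob 42 [ 0.65  -0.151] zmed 0.042 zmax 0.048 ((650.4476928710938, -152.088623046875), (17.511316299438477, 18.546871185302734), 47.35708236694336)
(346, 212) [0.6841 0.2166 0.01  ] [0.688 0.218 0.002]
(539, 201) [ 0.7203 -0.1666  0.01  ] [ 0.726 -0.169 -0.002]
(545, 269) [ 0.5816 -0.1759  0.01  ] [ 0.585 -0.177  0.   ]
(352, 283) [0.5426 0.1999 0.01  ] [0.543 0.201 0.011]
(388, 245) [0.6198 0.1326 0.01  ] [0.621 0.134 0.009]
(428, 243) [0.6263 0.0547 0.01  ] [0.627 0.056 0.009]
(464, 240) [ 0.6346 -0.0158  0.01  ] [ 0.632 -0.012  0.019]
(503, 237) [ 0.6433 -0.093   0.01  ] [ 0.646 -0.093  0.009]
(535, 232) [ 0.6558 -0.1572  0.01  ] [ 0.648 -0.148  0.041]
```

View pics/crop1.png

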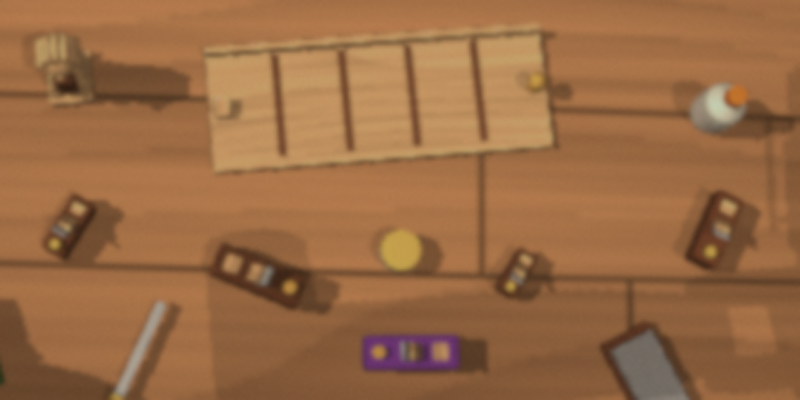

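The crop confirms the positions. The knob is at crop (536,80), and the strips run at crop x 278 to 480. Next I'll fit the strips.

```bash
cat > s.py <<'E'
from h import *
import pickle
c=pickle.load(open("top.pkl","rb")); f=c["frame"].astype(int)
g=f.sum(2); X0,Y0=160,130
pts=[]
# strips in crop coords (2.5x): line endpoints
for (xa,ya,xb,yb) in [(276,56,283,154),(342,51,350,150),(408,46,417,145),(474,41,484,140)]:
    P=[]
    for t in np.linspace(.08,.92,30):
        u=(xa+t*(xb-xa))/2.5+X0; v=int(round((ya+t*(yb-ya))/2.5+Y0))
        us=np.arange(int(u)-6,int(u)+8); w=g[v,us]; w=np.clip(np.median(w)-w-20,0,None).astype(float)
        if w.sum()>0: P.append(world(c,(us*w).sum()/w.sum(),v,.01)[:2])
    P=np.array(P); a,b=np.polyfit(P[:,0],P[:,1],1)
    e=[world(c,x/2.5+X0,y/2.5+Y0,.01)[:2] for x,y in((xa,ya),(xb,yb))]; xm=(e[0][0]+e[1][0])/2
    print("yaw",np.degrees(np.arctan(a)).round(2),"centre",np.round([xm,a*xm+b],4),"len",np.linalg.norm(e[0]-e[1]).round(3)); pts.append([xm,a*xm+b])
pts=np.array(pts); d=pts[0]-pts[3]; print("yaw from row",np.degrees(np.arctan2(-d[0],d[1])),"spacing",np.linalg.norm(d)/3,"centre",pts.mean(0)); print(ctrl.finger_overhang)
E
python3 s.py
```

```text
yaw 6.09 centre [0.6189 0.134 ] len 0.112
yaw 6.07 centre [0.6264 0.0593] len 0.114
yaw 6.14 centre [ 0.6345 -0.0152] len 0.114
yaw 6.2 centre [ 0.6429 -0.0898] len 0.115
yaw from row 6.116650928535697 spacing 0.0750286713975278 centre [0.63066644 0.02206451]
0.025
```

>>> {"fn": "jog_arm", "kwargs": {"increments": [{"dy": 1, "dx": 0.5, "az": -0.55, "gripper": 0.3}, {"dy": 1, "dx": 0.5, "az": -0.55, "gripper": 0.3}, {"dy": 1, "dx": 0.5, "az": -0.55, "gripper": 0.3}, {"dy": 1, "dx": 0.5, "az": -0.55, "gripper": 0.3}, {"dy": 1, "dx": 0.5, "az": -0.55, "gripper": 0.3}, {"dy": 1, "dx": 0.5, "az": -0.55, "gripper": 0.3}, {"dy": 1, "dx": 0.5, "az": -0.55, "gripper": 0.3}]}}

```text
$.increments[0]: bad value
```

>>> {"fn": "jog_arm", "kwargs": {"increments": [{"dx": 0.5, "dy": 1, "dz": 0, "ax": 0, "ay": 0, "az": -0.55, "gripper": 0.3}, {"dx": 0.5, "dy": 1, "dz": 0, "ax": 0, "ay": 0, "az": -0.55, "gripper": 0.3}, {"dx": 0.5, "dy": 1, "dz": 0, "ax": 0, "ay": 0, "az": -0.55, "gripper": 0.3}, {"dx": 0.5, "dy": 1, "dz": 0, "ax": 0, "ay": 0, "az": -0.55, "gripper": 0.3}, {"dx": 0.5, "dy": 1, "dz": 0, "ax": 0, "ay": 0, "az": -0.55, "gripper": 0.3}, {"dx": 0.5, "dy": 1, "dz": 0, "ax": 0, "ay": 0, "az": -0.55, "gripper": 0.3}], "force": 40}}

```text
time: 0.7
eef_pos: [0.2941, -0.5124, 0.2558]
tcp_rot: [0.967, -0.254, -0.0, -0.0]
contact_force: [-0.3, -0.3, -0.6]
opening: 0.65
finger_force: 0.0
```

>>> {"fn": "jog_arm", "kwargs": {"increments": [{"dx": 1, "dy": 0.7, "dz": -0.3, "ax": 0, "ay": 0, "az": 0.035, "gripper": 0.4}, {"dx": 1, "dy": 0.7, "dz": -0.3, "ax": 0, "ay": 0, "az": 0.035, "gripper": 0.4}, {"dx": 1, "dy": 0.7, "dz": -0.3, "ax": 0, "ay": 0, "az": 0.035, "gripper": 0.4}, {"dx": 1, "dy": 0.7, "dz": -0.3, "ax": 0, "ay": 0, "az": 0.035, "gripper": 0.4}]}}

```text
time: 1.1
eef_pos: [0.4167, -0.4245, 0.2174]
tcp_rot: [0.975, -0.223, -0.001, -0.002]
contact_force: [-0.1, -0.1, -0.1]
opening: 0.7
finger_force: 0.0
```

>>> {"fn": "jog_arm", "kwargs": {"increments": [{"dx": 0.64, "dy": 0.62, "dz": -0.6, "ax": 0, "ay": 0, "az": 0, "gripper": 0.4}, {"dx": 0.64, "dy": 0.62, "dz": -0.6, "ax": 0, "ay": 0, "az": 0, "gripper": 0.4}, {"dx": 0.64, "dy": 0.62, "dz": -0.6, "ax": 0, "ay": 0, "az": 0, "gripper": 0.4}, {"dx": 0.64, "dy": 0.62, "dz": -0.6, "ax": 0, "ay": 0, "az": 0, "gripper": 0.4}, {"dx": 0.64, "dy": 0.62, "dz": -0.6, "ax": 0, "ay": 0, "az": 0, "gripper": 0.4}]}}

```text
time: 1.6
eef_pos: [0.4904, -0.3548, 0.148]
tcp_rot: [0.974, -0.225, -0.001, 0.0]
contact_force: [-0.3, -0.0, 0.3]
opening: 0.701
finger_force: 0.0
```

Run:
```python
from h import *
s=get_state(); c=shot("wrist"); print(s["eef_pos"],s["tcp_rot"],np.round(c["mount"],3).tolist())
cv2.imwrite("pics/w1.png",c["frame"])
```

```text
[ 0.4904076  -0.35483064  0.1479904 ] [ 9.74324948e-01 -2.25145718e-01 -5.48091024e-04  2.80497926e-05] [[-0.0, 0.956, 0.292, 0.074], [1.0, 0.0, 0.001, 0.001], [0.0, 0.292, -0.956, -0.12], [0.0, 0.0, 0.0, 1.0]]
```

View pics/w1.png

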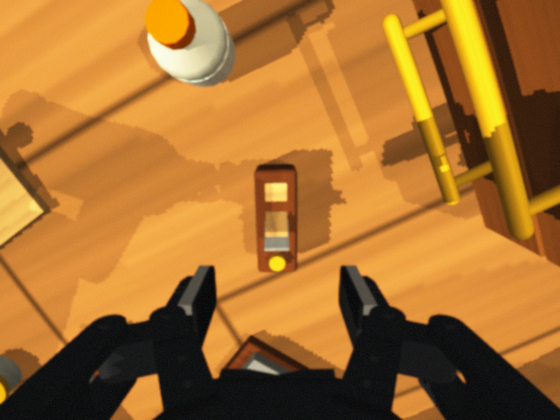

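The wrist view shows plane c upright at (276,218), centred between the jaws and aligned. Going down to grip.

>>> {"fn": "jog_arm", "kwargs": {"increments": [{"dx": 0, "dy": 0, "dz": -0.4, "ax": 0, "ay": 0, "az": 0, "gripper": 0.4}, {"dx": 0, "dy": 0, "dz": -0.7, "ax": 0, "ay": 0, "az": 0, "gripper": 0.4}, {"dx": 0, "dy": 0, "dz": -0.96, "ax": 0, "ay": 0, "az": 0, "gripper": 0.4}, {"dx": 0, "dy": 0, "dz": -0.96, "ax": 0, "ay": 0, "az": 0, "gripper": -1}, {"dx": 0, "dy": 0, "dz": -0.96, "ax": 0, "ay": 0, "az": 0, "gripper": -1}, {"dx": 0, "dy": 0, "dz": -0.96, "ax": 0, "ay": 0, "az": 0, "gripper": -1}, {"dx": 0, "dy": 0, "dz": -0.96, "ax": 0, "ay": 0, "az": 0, "gripper": -1}, {"dx": 0, "dy": 0, "dz": -0.96, "ax": 0, "ay": 0, "az": 0, "gripper": -1}, {"dx": 0, "dy": 0, "dz": -0.96, "ax": 0, "ay": 0, "az": 0, "gripper": -1}]}}

```text
time: 2.55
eef_pos: [0.4912, -0.3553, 0.0343]
tcp_rot: [0.974, -0.226, 0.001, 0.001]
contact_force: [0.3, 0.0, 0.2]
opening: 0.366
finger_force: 46.5
```

>>> {"fn": "jog_arm", "kwargs": {"increments": [{"dx": 0, "dy": 0, "dz": 0.4, "ax": 0, "ay": 0, "az": 0, "gripper": -1}, {"dx": 0, "dy": 0.2, "dz": 0.8, "ax": 0, "ay": 0, "az": 0, "gripper": -1}, {"dx": 0, "dy": 0.6, "dz": 0.85, "ax": 0, "ay": 0, "az": 0.1, "gripper": -1}, {"dx": 0, "dy": 1, "dz": 0.85, "ax": 0, "ay": 0, "az": 0.2, "gripper": -1}, {"dx": 0, "dy": 1, "dz": 0.85, "ax": 0, "ay": 0, "az": 0.2, "gripper": -1}]}}

```text
time: 3.05
eef_pos: [0.49, -0.2295, 0.1352]
tcp_rot: [0.998, -0.067, -0.001, -0.001]
contact_force: [-0.5, -0.4, -2.5]
opening: 0.362
finger_force: 46.1
```

>>> {"fn": "jog_arm", "kwargs": {"increments": [{"dx": 0.2, "dy": 0.33, "dz": 0, "ax": 0, "ay": 0, "az": 0.1, "gripper": -1}, {"dx": 0.4, "dy": 0.67, "dz": 0, "ax": 0, "ay": 0, "az": 0.158, "gripper": -1}, {"dx": 0.6, "dy": 1, "dz": 0, "ax": 0, "ay": 0, "az": 0.158, "gripper": -1}, {"dx": 0.6, "dy": 1, "dz": 0, "ax": 0, "ay": 0, "az": 0.158, "gripper": -1}]}}

```text
time: 3.45
eef_pos: [0.5647, -0.1106, 0.1355]
tcp_rot: [0.998, 0.056, 0.001, -0.0]
contact_force: [0.4, -0.0, -2.5]
opening: 0.363
finger_force: 46.1
```

>>> {"fn": "jog_arm", "kwargs": {"increments": [{"dx": 0.2, "dy": 0.33, "dz": 0, "ax": 0, "ay": 0, "az": 0, "gripper": -1}, {"dx": 0.4, "dy": 0.67, "dz": 0, "ax": 0, "ay": 0, "az": 0, "gripper": -1}, {"dx": 0.52, "dy": 1, "dz": 0, "ax": 0, "ay": 0, "az": 0, "gripper": -1}, {"dx": 0.52, "dy": 1, "dz": 0, "ax": 0, "ay": 0, "az": 0, "gripper": -1}]}}

```text
time: 3.85
eef_pos: [0.6262, 0.0089, 0.1352]
tcp_rot: [0.998, 0.056, 0.001, -0.001]
contact_force: [-0.4, -0.4, -2.4]
opening: 0.366
finger_force: 46.2
```

>>> {"fn": "jog_arm", "kwargs": {"increments": [{"dx": 0, "dy": 0.3, "dz": 0, "ax": 0, "ay": 0, "az": 0, "gripper": -1}, {"dx": 0, "dy": 0.45, "dz": 0, "ax": 0, "ay": 0, "az": 0, "gripper": -1}, {"dx": 0, "dy": 0.45, "dz": 0, "ax": 0, "ay": 0, "az": 0, "gripper": -1}, {"dx": 0, "dy": 0.45, "dz": 0, "ax": 0, "ay": 0, "az": 0, "gripper": -1}]}}

```text
time: 4.25
eef_pos: [0.6249, 0.0586, 0.135]
tcp_rot: [0.999, 0.054, -0.0, 0.0]
contact_force: [0.2, -0.3, -1.9]
opening: 0.369
finger_force: 46.2
```

>>> {"fn": "jog_arm", "kwargs": {"increments": [{"dx": 0, "dy": 0, "dz": -0.35, "ax": 0, "ay": 0, "az": 0, "gripper": -1}, {"dx": 0, "dy": 0, "dz": -0.6, "ax": 0, "ay": 0, "az": 0, "gripper": -1}, {"dx": 0, "dy": 0, "dz": -0.7, "ax": 0, "ay": 0, "az": 0, "gripper": -1}, {"dx": 0, "dy": 0, "dz": -0.75, "ax": 0, "ay": 0, "az": 0, "gripper": -1}, {"dx": 0, "dy": 0, "dz": -0.75, "ax": 0, "ay": 0, "az": 0, "gripper": -1}, {"dx": 0, "dy": 0, "dz": -0.75, "ax": 0, "ay": 0, "az": 0, "gripper": 0.3}, {"dx": 0, "dy": 0, "dz": -0.75, "ax": 0, "ay": 0, "az": 0, "gripper": 0.3}, {"dx": 0, "dy": 0, "dz": -0.75, "ax": 0, "ay": 0, "az": 0, "gripper": 0.3}, {"dx": 0, "dy": 0, "dz": -0.75, "ax": 0, "ay": 0, "az": 0, "gripper": 0.3}]}}

```text
time: 5.15
eef_pos: [0.6256, 0.0592, 0.046]
tcp_rot: [0.999, 0.054, 0.001, 0.0]
contact_force: [-0.7, -0.9, 0.6]
opening: 0.652
finger_force: 0.0
```

>>> {"fn": "jog_arm", "kwargs": {"increments": [{"dx": 0, "dy": 0, "dz": 0.4, "ax": 0, "ay": 0, "az": 0, "gripper": 0.3}, {"dx": 0, "dy": 0, "dz": 0.75, "ax": 0, "ay": 0, "az": 0, "gripper": 0.4}, {"dx": -0.4, "dy": 0.2, "dz": 0.8, "ax": 0, "ay": 0, "az": 0.2, "gripper": 0.4}, {"dx": -0.8, "dy": 0.4, "dz": 0.8, "ax": 0, "ay": 0, "az": 0.4, "gripper": 0.4}, {"dx": -1, "dy": 0.5, "dz": 0.8, "ax": 0, "ay": 0, "az": 0.69, "gripper": 0.4}, {"dx": -1, "dy": 0.5, "dz": 0.8, "ax": 0, "ay": 0, "az": 0.69, "gripper": 0.4}, {"dx": -1, "dy": 0.5, "dz": 0.8, "ax": 0, "ay": 0, "az": 0.69, "gripper": 0.4}, {"dx": -1, "dy": 0.5, "dz": 0.8, "ax": 0, "ay": 0, "az": 0.69, "gripper": 0.4}, {"dx": -1, "dy": 0.5, "dz": 0.8, "ax": 0, "ay": 0, "az": 0.69, "gripper": 0.4}, {"dx": -1, "dy": 0.5, "dz": 0.8, "ax": 0, "ay": 0, "az": 0.69, "gripper": 0.4}]}}

```text
time: 6.15
eef_pos: [0.5051, 0.1194, 0.1415]
tcp_rot: [0.827, 0.562, 0.0, 0.0]
contact_force: [0.8, 0.5, -0.6]
opening: 0.701
finger_force: 0.0
```

>>> {"fn": "jog_arm", "kwargs": {"increments": [{"dx": -0.33, "dy": 0.13, "dz": 0, "ax": 0, "ay": 0, "az": 0, "gripper": 0.4}, {"dx": -0.66, "dy": 0.26, "dz": 0, "ax": 0, "ay": 0, "az": 0, "gripper": 0.4}, {"dx": -0.66, "dy": 0.26, "dz": 0, "ax": 0, "ay": 0, "az": 0, "gripper": 0.4}, {"dx": -0.66, "dy": 0.26, "dz": 0, "ax": 0, "ay": 0, "az": 0, "gripper": 0.4}]}}

```text
time: 6.55
eef_pos: [0.4255, 0.1508, 0.1414]
tcp_rot: [0.827, 0.562, 0.001, 0.0]
contact_force: [0.6, 0.1, 1.0]
opening: 0.698
finger_force: 0.0
```

Run:
```python
from h import *
s=get_state(); c=shot("wrist"); t=shot("top"); print(s["eef_pos"],s["tcp_rot"])
cv2.imwrite("pics/w2.png",np.hstack([cv2.resize(c["frame"],(400,300)),cv2.resize(t["frame"][100:280,200:440],(400,300))]))
```

```text
[0.42552538 0.1507684  0.14140283] [8.27466931e-01 5.61514076e-01 5.30143033e-04 3.74289159e-04]
```

View pics/w2.png

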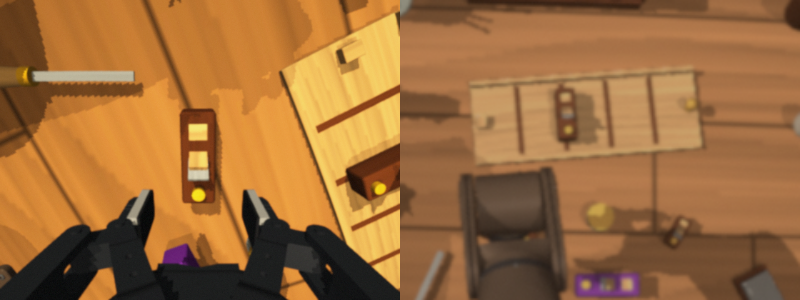

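c sits on its strip (right half, 566,115). d is centred between the jaws (199,155).

>>> {"fn": "jog_arm", "kwargs": {"increments": [{"dx": 0, "dy": 0, "dz": -0.4, "ax": 0, "ay": 0, "az": 0, "gripper": 0.4}, {"dx": 0, "dy": 0, "dz": -0.7, "ax": 0, "ay": 0, "az": 0, "gripper": 0.4}, {"dx": 0, "dy": 0, "dz": -0.88, "ax": 0, "ay": 0, "az": 0, "gripper": 0.4}, {"dx": 0, "dy": 0, "dz": -0.88, "ax": 0, "ay": 0, "az": 0, "gripper": -1}, {"dx": 0, "dy": 0, "dz": -0.88, "ax": 0, "ay": 0, "az": 0, "gripper": -1}, {"dx": 0, "dy": 0, "dz": -0.88, "ax": 0, "ay": 0, "az": 0, "gripper": -1}, {"dx": 0, "dy": 0, "dz": -0.88, "ax": 0, "ay": 0, "az": 0, "gripper": -1}, {"dx": 0, "dy": 0, "dz": -0.88, "ax": 0, "ay": 0, "az": 0, "gripper": -1}, {"dx": 0, "dy": 0, "dz": -0.88, "ax": 0, "ay": 0, "az": 0, "gripper": -1}]}}

```text
time: 7.55
eef_pos: [0.4262, 0.1505, 0.0361]
tcp_rot: [0.828, 0.561, 0.001, 0.0]
contact_force: [0.5, 0.7, -2.1]
opening: 0.414
finger_force: 44.1
```

>>> {"fn": "jog_arm", "kwargs": {"increments": [{"dx": 0, "dy": 0, "dz": 0.4, "ax": 0, "ay": 0, "az": 0, "gripper": -1}, {"dx": 0, "dy": 0, "dz": 0.85, "ax": 0, "ay": 0, "az": 0, "gripper": -1}, {"dx": 0.3, "dy": 0, "dz": 0.85, "ax": 0, "ay": 0, "az": -0.1, "gripper": -1}, {"dx": 0.6, "dy": 0, "dz": 0.85, "ax": 0, "ay": 0, "az": -0.2, "gripper": -1}, {"dx": 0.9, "dy": 0, "dz": 0.85, "ax": 0, "ay": 0, "az": -0.3, "gripper": -1}, {"dx": 0.9, "dy": 0, "dz": 0.85, "ax": 0, "ay": 0, "az": -0.4, "gripper": -1}, {"dx": 0.9, "dy": 0, "dz": 0.85, "ax": 0, "ay": 0, "az": -0.5, "gripper": -1}, {"dx": 0.9, "dy": 0, "dz": 0.85, "ax": 0, "ay": 0, "az": -0.6, "gripper": -1}, {"dx": 0.9, "dy": 0, "dz": 0.85, "ax": 0, "ay": 0, "az": -0.69, "gripper": -1}, {"dx": 0.9, "dy": 0, "dz": 0.85, "ax": 0, "ay": 0, "az": -0.69, "gripper": -1}]}}

```text
time: 8.55
eef_pos: [0.5336, 0.1504, 0.1373]
tcp_rot: [0.999, 0.052, -0.0, 0.0]
contact_force: [-0.4, -0.4, -3.5]
opening: 0.418
finger_force: 44.2
```

>>> {"fn": "jog_arm", "kwargs": {"increments": [{"dx": 0.35, "dy": -0.07, "dz": 0, "ax": 0, "ay": 0, "az": 0, "gripper": -1}, {"dx": 0.71, "dy": -0.14, "dz": 0, "ax": 0, "ay": 0, "az": 0, "gripper": -1}, {"dx": 0.71, "dy": -0.14, "dz": 0, "ax": 0, "ay": 0, "az": 0, "gripper": -1}, {"dx": 0.71, "dy": -0.14, "dz": 0, "ax": 0, "ay": 0, "az": 0, "gripper": -1}]}}

```text
time: 8.95
eef_pos: [0.6193, 0.1333, 0.1369]
tcp_rot: [0.999, 0.053, -0.001, -0.0]
contact_force: [-0.4, 0.4, -3.1]
opening: 0.416
finger_force: 44.1
```

>>> {"fn": "jog_arm", "kwargs": {"increments": [{"dx": 0, "dy": 0, "dz": -0.35, "ax": 0, "ay": 0, "az": 0, "gripper": -1}, {"dx": 0, "dy": 0, "dz": -0.6, "ax": 0, "ay": 0, "az": 0, "gripper": -1}, {"dx": 0, "dy": 0, "dz": -0.7, "ax": 0, "ay": 0, "az": 0, "gripper": -1}, {"dx": 0, "dy": 0, "dz": -0.755, "ax": 0, "ay": 0, "az": 0, "gripper": -1}, {"dx": 0, "dy": 0, "dz": -0.755, "ax": 0, "ay": 0, "az": 0, "gripper": -1}, {"dx": 0, "dy": 0, "dz": -0.755, "ax": 0, "ay": 0, "az": 0, "gripper": 0.3}, {"dx": 0, "dy": 0, "dz": -0.755, "ax": 0, "ay": 0, "az": 0, "gripper": 0.3}, {"dx": 0, "dy": 0, "dz": -0.755, "ax": 0, "ay": 0, "az": 0, "gripper": 0.3}, {"dx": 0, "dy": 0, "dz": -0.755, "ax": 0, "ay": 0, "az": 0, "gripper": 0.3}]}}

```text
time: 9.85
eef_pos: [0.6199, 0.1337, 0.0481]
tcp_rot: [0.999, 0.054, 0.001, 0.0]
contact_force: [0.3, 0.5, 1.6]
opening: 0.651
finger_force: 0.0
```

>>> {"fn": "jog_arm", "kwargs": {"increments": [{"dx": 0, "dy": 0, "dz": 0.4, "ax": 0, "ay": 0, "az": 0, "gripper": 0.3}, {"dx": 0, "dy": 0, "dz": 0.75, "ax": 0, "ay": 0, "az": 0, "gripper": 0.3}, {"dx": -0.4, "dy": -0.3, "dz": 0.8, "ax": 0, "ay": 0, "az": -0.1, "gripper": 0.2}, {"dx": -0.7, "dy": -0.6, "dz": 0.8, "ax": 0, "ay": 0, "az": -0.2, "gripper": 0.2}, {"dx": -0.9, "dy": -1, "dz": 0.8, "ax": 0, "ay": 0, "az": -0.3, "gripper": 0.2}, {"dx": -0.9, "dy": -1, "dz": 0.8, "ax": 0, "ay": 0, "az": -0.4, "gripper": 0.2}, {"dx": -0.9, "dy": -1, "dz": 0.8, "ax": 0, "ay": 0, "az": -0.4, "gripper": 0.2}]}}

```text
time: 10.55
eef_pos: [0.5103, 0.0121, 0.1433]
tcp_rot: [0.966, -0.26, 0.0, 0.0]
contact_force: [0.5, -0.6, -0.4]
opening: 0.599
finger_force: 0.0
```

>>> {"fn": "jog_arm", "kwargs": {"increments": [{"dx": -0.3, "dy": -0.33, "dz": 0, "ax": 0, "ay": 0, "az": 0, "gripper": 0.2}, {"dx": -0.61, "dy": -0.66, "dz": 0, "ax": 0, "ay": 0, "az": 0, "gripper": 0.2}, {"dx": -0.61, "dy": -1, "dz": 0, "ax": 0, "ay": 0, "az": 0, "gripper": 0.2}, {"dx": -0.61, "dy": -1, "dz": 0, "ax": 0, "ay": 0, "az": 0, "gripper": 0.2}]}}

```text
time: 10.95
eef_pos: [0.4382, -0.1099, 0.1439]
tcp_rot: [0.966, -0.259, 0.001, 0.001]
contact_force: [0.6, 0.9, 0.1]
opening: 0.598
finger_force: 0.0
```

>>> {"fn": "jog_arm", "kwargs": {"increments": [{"dx": 0, "dy": -0.17, "dz": 0, "ax": 0, "ay": 0, "az": 0, "gripper": 0.2}, {"dx": 0, "dy": -0.17, "dz": 0, "ax": 0, "ay": 0, "az": 0, "gripper": 0.2}]}}

```text
time: 11.15
eef_pos: [0.4392, -0.1276, 0.1437]
tcp_rot: [0.966, -0.258, 0.001, 0.0]
contact_force: [1.0, -0.0, 0.6]
opening: 0.6
finger_force: 0.0
```

Run:
```python
from h import *
s=get_state(); c=shot("wrist"); t=shot("top"); print(s["eef_pos"],s["tcp_rot"])
cv2.imwrite("pics/w3.png",np.hstack([cv2.resize(c["frame"],(400,300)),cv2.resize(t["frame"][100:280,200:440],(400,300))]))
```

```text
[ 0.43917754 -0.1276173   0.14366601] [ 9.66246543e-01 -2.57617435e-01  9.28620687e-04  1.16545455e-04]
```

View pics/w3.png

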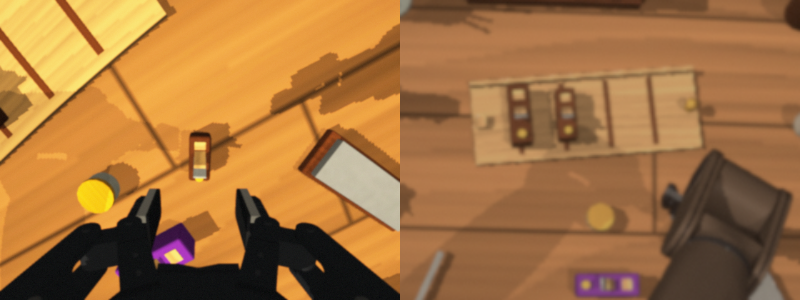

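d and c sit in their bays, and a is centred between the jaws (200,157).

>>> {"fn": "jog_arm", "kwargs": {"increments": [{"dx": -0.01, "dy": 0, "dz": -0.4, "ax": 0, "ay": 0, "az": 0, "gripper": 0.2}, {"dx": -0.01, "dy": 0, "dz": -0.7, "ax": 0, "ay": 0, "az": 0, "gripper": 0.2}, {"dx": -0.01, "dy": 0, "dz": -0.94, "ax": 0, "ay": 0, "az": 0, "gripper": 0.2}, {"dx": -0.01, "dy": 0, "dz": -0.94, "ax": 0, "ay": 0, "az": 0, "gripper": -1}, {"dx": -0.01, "dy": 0, "dz": -0.94, "ax": 0, "ay": 0, "az": 0, "gripper": -1}, {"dx": -0.01, "dy": 0, "dz": -0.94, "ax": 0, "ay": 0, "az": 0, "gripper": -1}, {"dx": -0.01, "dy": 0, "dz": -0.94, "ax": 0, "ay": 0, "az": 0, "gripper": -1}, {"dx": -0.01, "dy": 0, "dz": -0.94, "ax": 0, "ay": 0, "az": 0, "gripper": -1}, {"dx": -0.01, "dy": 0, "dz": -0.94, "ax": 0, "ay": 0, "az": 0, "gripper": -1}]}}

```text
time: 12.15
eef_pos: [0.4372, -0.127, 0.031]
tcp_rot: [0.966, -0.258, 0.001, 0.0]
contact_force: [0.5, -0.3, -0.7]
opening: 0.27
finger_force: 42.4
```

>>> {"fn": "jog_arm", "kwargs": {"increments": [{"dx": 0, "dy": 0, "dz": 0.4, "ax": 0, "ay": 0, "az": 0, "gripper": -1}, {"dx": 0, "dy": 0, "dz": 0.8, "ax": 0, "ay": 0, "az": 0, "gripper": -1}, {"dx": 0.3, "dy": 0.1, "dz": 0.85, "ax": 0, "ay": 0, "az": 0.1, "gripper": -1}, {"dx": 0.6, "dy": 0.2, "dz": 0.85, "ax": 0, "ay": 0, "az": 0.2, "gripper": -1}, {"dx": 0.9, "dy": 0.3, "dz": 0.85, "ax": 0, "ay": 0, "az": 0.3, "gripper": -1}, {"dx": 0.9, "dy": 0.3, "dz": 0.85, "ax": 0, "ay": 0, "az": 0.4, "gripper": -1}, {"dx": 0.9, "dy": 0.3, "dz": 0.85, "ax": 0, "ay": 0, "az": 0.4, "gripper": -1}, {"dx": 0.9, "dy": 0.3, "dz": 0.85, "ax": 0, "ay": 0, "az": 0.4, "gripper": -1}]}}

```text
time: 12.95
eef_pos: [0.5441, -0.0907, 0.1319]
tcp_rot: [0.999, 0.052, -0.0, -0.0]
contact_force: [0.0, -0.0, -0.9]
opening: 0.27
finger_force: 42.4
```

>>> {"fn": "jog_arm", "kwargs": {"increments": [{"dx": 0.4, "dy": 0, "dz": 0, "ax": 0, "ay": 0, "az": 0, "gripper": -1}, {"dx": 0.825, "dy": 0, "dz": 0, "ax": 0, "ay": 0, "az": 0, "gripper": -1}, {"dx": 0.825, "dy": 0, "dz": 0, "ax": 0, "ay": 0, "az": 0, "gripper": -1}, {"dx": 0.825, "dy": 0, "dz": -0.2, "ax": 0, "ay": 0, "az": 0, "gripper": -1}]}}

```text
time: 13.35
eef_pos: [0.6466, -0.092, 0.1113]
tcp_rot: [0.999, 0.052, 0.003, 0.001]
contact_force: [0.5, -0.0, -0.4]
opening: 0.271
finger_force: 42.5
```

>>> {"fn": "jog_arm", "kwargs": {"increments": [{"dx": 0, "dy": 0, "dz": -0.3, "ax": 0, "ay": 0, "az": 0, "gripper": -1}, {"dx": 0, "dy": 0, "dz": -0.45, "ax": 0, "ay": 0, "az": 0, "gripper": -1}, {"dx": 0, "dy": 0, "dz": -0.555, "ax": 0, "ay": 0, "az": 0, "gripper": -1}, {"dx": 0, "dy": 0, "dz": -0.555, "ax": 0, "ay": 0, "az": 0, "gripper": -1}, {"dx": 0, "dy": 0, "dz": -0.555, "ax": 0, "ay": 0, "az": 0, "gripper": -1}, {"dx": 0, "dy": 0, "dz": -0.555, "ax": 0, "ay": 0, "az": 0, "gripper": 0.1}, {"dx": 0, "dy": 0, "dz": -0.555, "ax": 0, "ay": 0, "az": 0, "gripper": 0.1}, {"dx": 0, "dy": 0, "dz": -0.555, "ax": 0, "ay": 0, "az": 0, "gripper": 0.1}, {"dx": 0, "dy": 0, "dz": -0.555, "ax": 0, "ay": 0, "az": 0, "gripper": 0.1}]}}

```text
time: 14.25
eef_pos: [0.6438, -0.0908, 0.0419]
tcp_rot: [0.999, 0.054, 0.0, 0.0]
contact_force: [-0.2, -0.8, 0.2]
opening: 0.554
finger_force: 0.0
```

>>> {"fn": "jog_arm", "kwargs": {"increments": [{"dx": 0, "dy": 0, "dz": 0.4, "ax": 0, "ay": 0, "az": 0, "gripper": 0.1}, {"dx": 0, "dy": 0, "dz": 0.75, "ax": 0, "ay": 0, "az": 0, "gripper": 0.1}, {"dx": -0.3, "dy": 0.3, "dz": 0.85, "ax": 0, "ay": 0, "az": 0.1, "gripper": 0.3}, {"dx": -0.6, "dy": 0.6, "dz": 0.85, "ax": 0, "ay": 0, "az": 0.2, "gripper": 0.3}, {"dx": -1, "dy": 1, "dz": 0.85, "ax": 0, "ay": 0, "az": 0.3, "gripper": 0.3}, {"dx": -1, "dy": 1, "dz": 0.85, "ax": 0, "ay": 0, "az": 0.4, "gripper": 0.3}, {"dx": -1, "dy": 1, "dz": 0.85, "ax": 0, "ay": 0, "az": 0.5, "gripper": 0.3}, {"dx": -1, "dy": 1, "dz": 0.85, "ax": 0, "ay": 0, "az": 0.5, "gripper": 0.3}]}}

```text
time: 15.05
eef_pos: [0.523, 0.0301, 0.1438]
tcp_rot: [0.901, 0.434, 0.0, 0.0]
contact_force: [-0.2, -0.0, 0.5]
opening: 0.647
finger_force: 0.0
```

>>> {"fn": "jog_arm", "kwargs": {"increments": [{"dx": -0.2, "dy": 0.3, "dz": 0, "ax": 0, "ay": 0, "az": 0.1, "gripper": 0.3}, {"dx": -0.41, "dy": 0.6, "dz": 0, "ax": 0, "ay": 0, "az": 0.2, "gripper": 0.3}, {"dx": -0.41, "dy": 1, "dz": 0, "ax": 0, "ay": 0, "az": 0.3, "gripper": 0.3}, {"dx": -0.41, "dy": 1, "dz": 0, "ax": 0, "ay": 0, "az": 0.4, "gripper": 0.3}, {"dx": -0.41, "dy": 1, "dz": 0, "ax": 0, "ay": 0, "az": 0.4, "gripper": 0.3}]}}

```text
time: 15.55
eef_pos: [0.4741, 0.1505, 0.1437]
tcp_rot: [0.723, 0.691, 0.0, 0.0]
contact_force: [0.4, 0.3, 0.2]
opening: 0.65
finger_force: 0.0
```

>>> {"fn": "jog_arm", "kwargs": {"increments": [{"dx": 0, "dy": 0.3, "dz": 0, "ax": 0, "ay": 0, "az": 0.1, "gripper": 0.3}, {"dx": 0, "dy": 0.6, "dz": 0, "ax": 0, "ay": 0, "az": 0.2, "gripper": 0.3}, {"dx": 0, "dy": 1, "dz": 0, "ax": 0, "ay": 0, "az": 0.3, "gripper": 0.3}, {"dx": 0, "dy": 1, "dz": 0, "ax": 0, "ay": 0, "az": 0.4, "gripper": 0.3}, {"dx": 0, "dy": 1, "dz": 0, "ax": 0, "ay": 0, "az": 0.4, "gripper": 0.3}]}}

```text
time: 16.05
eef_pos: [0.4747, 0.2695, 0.1434]
tcp_rot: [0.476, 0.879, -0.0, 0.0]
contact_force: [-1.1, 0.8, 0.5]
opening: 0.648
finger_force: 0.0
```

>>> {"fn": "jog_arm", "kwargs": {"increments": [{"dx": 0, "dy": 0.4, "dz": 0, "ax": 0, "ay": 0, "az": 0.1, "gripper": 0.3}, {"dx": 0, "dy": 0.73, "dz": 0, "ax": 0, "ay": 0, "az": 0.2, "gripper": 0.3}, {"dx": 0, "dy": 0.73, "dz": 0, "ax": 0, "ay": 0, "az": 0.29, "gripper": 0.3}, {"dx": 0, "dy": 0.73, "dz": 0, "ax": 0, "ay": 0, "az": 0.29, "gripper": 0.3}, {"dx": 0, "dy": 0.73, "dz": 0, "ax": 0, "ay": 0, "az": 0.29, "gripper": 0.3}]}}

```text
time: 16.55
eef_pos: [0.4748, 0.3555, 0.1433]
tcp_rot: [0.269, 0.963, -0.0, -0.0]
contact_force: [-0.4, -0.2, 0.4]
opening: 0.651
finger_force: 0.0
```

Run:
```python
from h import *
s=get_state(); c=shot("wrist"); t=shot("top"); print(s["eef_pos"],s["tcp_rot"],s["qpos"])
cv2.imwrite("pics/w4.png",np.hstack([cv2.resize(c["frame"],(400,300)),cv2.resize(t["frame"][100:280,200:440],(400,300))]))
```

```text
[0.47483486 0.35546721 0.14325767] [ 2.68511408e-01  9.63276423e-01 -3.48138200e-04 -1.89431158e-04] [ 4.71770151e-01  2.26317375e-01  1.86881011e+00 -2.95604619e-04
  1.04721539e+00 -5.55183527e-01]
```

View pics/w4.png

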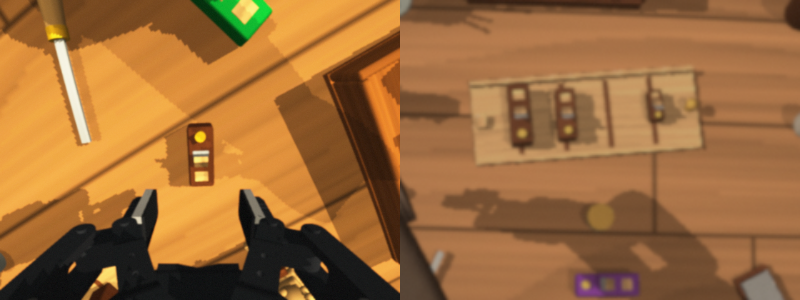

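a, c and d are placed. b is centred between the jaws (200,155).

>>> {"fn": "jog_arm", "kwargs": {"increments": [{"dx": 0, "dy": 0.015, "dz": -0.4, "ax": 0, "ay": 0, "az": 0, "gripper": 0.3}, {"dx": 0, "dy": 0.015, "dz": -0.7, "ax": 0, "ay": 0, "az": 0, "gripper": 0.3}, {"dx": 0, "dy": 0.015, "dz": -0.925, "ax": 0, "ay": 0, "az": 0, "gripper": 0.3}, {"dx": 0, "dy": 0.015, "dz": -0.925, "ax": 0, "ay": 0, "az": 0, "gripper": -1}, {"dx": 0, "dy": 0.015, "dz": -0.925, "ax": 0, "ay": 0, "az": 0, "gripper": -1}, {"dx": 0, "dy": 0.015, "dz": -0.925, "ax": 0, "ay": 0, "az": 0, "gripper": -1}, {"dx": 0, "dy": 0.015, "dz": -0.925, "ax": 0, "ay": 0, "az": 0, "gripper": -1}, {"dx": 0, "dy": 0.015, "dz": -0.925, "ax": 0, "ay": 0, "az": 0, "gripper": -1}, {"dx": 0, "dy": 0.015, "dz": -0.925, "ax": 0, "ay": 0, "az": 0, "gripper": -1}]}}

```text
time: 17.55
eef_pos: [0.4749, 0.3589, 0.0334]
tcp_rot: [0.265, 0.964, 0.0, 0.001]
contact_force: [-0.8, 0.6, -1.3]
opening: 0.317
finger_force: 44.1
```

>>> {"fn": "jog_arm", "kwargs": {"increments": [{"dx": 0, "dy": 0, "dz": 0.4, "ax": 0, "ay": 0, "az": 0, "gripper": -1}, {"dx": 0, "dy": 0, "dz": 0.8, "ax": 0, "ay": 0, "az": 0, "gripper": -1}, {"dx": 0, "dy": -0.3, "dz": 0.95, "ax": 0, "ay": 0, "az": 0.1, "gripper": -1}, {"dx": 0, "dy": -0.6, "dz": 0.95, "ax": 0, "ay": 0, "az": 0.2, "gripper": -1}, {"dx": 0, "dy": -1, "dz": 0.95, "ax": 0, "ay": 0, "az": 0.3, "gripper": -1}, {"dx": 0, "dy": -1, "dz": 0.95, "ax": 0, "ay": 0, "az": 0.411, "gripper": -1}, {"dx": 0, "dy": -1, "dz": 0.95, "ax": 0, "ay": 0, "az": 0.411, "gripper": -1}]}}

```text
time: 18.25
eef_pos: [0.4745, 0.2372, 0.1469]
tcp_rot: [-0.055, 0.998, 0.0, 0.0]
contact_force: [0.3, -0.6, -1.3]
opening: 0.318
finger_force: 44.3
```

>>> {"fn": "jog_arm", "kwargs": {"increments": [{"dx": 0, "dy": -0.33, "dz": 0, "ax": 0, "ay": 0, "az": 0, "gripper": -1}, {"dx": 0.1, "dy": -0.66, "dz": 0, "ax": 0, "ay": 0, "az": 0, "gripper": -1}, {"dx": 0.2, "dy": -1, "dz": 0, "ax": 0, "ay": 0, "az": 0, "gripper": -1}, {"dx": 0.2, "dy": -1, "dz": 0, "ax": 0, "ay": 0, "az": 0, "gripper": -1}]}}

```text
time: 18.65
eef_pos: [0.4999, 0.115, 0.1473]
tcp_rot: [-0.052, 0.999, -0.001, 0.001]
contact_force: [-0.5, 0.2, -1.1]
opening: 0.32
finger_force: 44.3
```

>>> {"fn": "jog_arm", "kwargs": {"increments": [{"dx": 0.1, "dy": -0.33, "dz": 0, "ax": 0, "ay": 0, "az": 0, "gripper": -1}, {"dx": 0.2, "dy": -0.66, "dz": 0, "ax": 0, "ay": 0, "az": 0, "gripper": -1}, {"dx": 0.3, "dy": -1, "dz": 0, "ax": 0, "ay": 0, "az": 0, "gripper": -1}, {"dx": 0.3, "dy": -1, "dz": 0, "ax": 0, "ay": 0, "az": 0, "gripper": -1}]}}

```text
time: 19.05
eef_pos: [0.5361, -0.0047, 0.1474]
tcp_rot: [-0.052, 0.999, -0.001, 0.001]
contact_force: [-0.1, 0.4, -1.7]
opening: 0.319
finger_force: 44.2
```

>>> {"fn": "jog_arm", "kwargs": {"increments": [{"dx": 0.4, "dy": -0.085, "dz": 0, "ax": 0, "ay": 0, "az": 0, "gripper": -1}, {"dx": 0.82, "dy": -0.085, "dz": 0, "ax": 0, "ay": 0, "az": 0, "gripper": -1}, {"dx": 0.82, "dy": -0.085, "dz": 0, "ax": 0, "ay": 0, "az": 0, "gripper": -1}, {"dx": 0.82, "dy": -0.085, "dz": 0, "ax": 0, "ay": 0, "az": 0, "gripper": -1}]}}

```text
time: 19.45
eef_pos: [0.633, -0.0103, 0.1454]
tcp_rot: [-0.055, 0.998, 0.0, -0.001]
contact_force: [-0.7, 0.1, -1.7]
opening: 0.313
finger_force: 44.3
```

>>> {"fn": "jog_arm", "kwargs": {"increments": [{"dx": 0, "dy": 0, "dz": -0.35, "ax": 0, "ay": 0, "az": 0, "gripper": -1}, {"dx": 0, "dy": 0, "dz": -0.65, "ax": 0, "ay": 0, "az": 0, "gripper": -1}, {"dx": 0, "dy": 0, "dz": -0.8, "ax": 0, "ay": 0, "az": 0, "gripper": -1}, {"dx": 0, "dy": 0, "dz": -0.86, "ax": 0, "ay": 0, "az": 0, "gripper": -1}, {"dx": 0, "dy": 0, "dz": -0.86, "ax": 0, "ay": 0, "az": 0, "gripper": -1}, {"dx": 0, "dy": 0, "dz": -0.86, "ax": 0, "ay": 0, "az": 0, "gripper": 0.1}, {"dx": 0, "dy": 0, "dz": -0.86, "ax": 0, "ay": 0, "az": 0, "gripper": 0.1}, {"dx": 0, "dy": 0, "dz": -0.86, "ax": 0, "ay": 0, "az": 0, "gripper": 0.1}, {"dx": 0, "dy": 0, "dz": -0.86, "ax": 0, "ay": 0, "az": 0, "gripper": 0.1}]}}

```text
time: 20.35
eef_pos: [0.6333, -0.0116, 0.044]
tcp_rot: [-0.054, 0.999, -0.0, 0.001]
contact_force: [0.3, 0.1, 1.1]
opening: 0.553
finger_force: 0.0
```

>>> {"fn": "jog_arm", "kwargs": {"increments": [{"dx": 0, "dy": 0, "dz": 0.4, "ax": 0, "ay": 0, "az": 0, "gripper": 0.1}, {"dx": 0, "dy": 0, "dz": 0.75, "ax": 0, "ay": 0, "az": 0, "gripper": 0.1}, {"dx": -0.3, "dy": 0, "dz": 1, "ax": 0, "ay": 0, "az": 0, "gripper": 0.1}, {"dx": -0.6, "dy": 0, "dz": 1, "ax": 0, "ay": 0, "az": 0, "gripper": 0.1}, {"dx": -1, "dy": 0, "dz": 1, "ax": 0, "ay": 0, "az": 0, "gripper": 0.1}, {"dx": -1, "dy": 0, "dz": 1, "ax": 0, "ay": 0, "az": 0, "gripper": 0.1}]}}

```text
time: 20.95
eef_pos: [0.5053, -0.0101, 0.1598]
tcp_rot: [-0.054, 0.999, 0.001, -0.005]
contact_force: [-0.9, 0.1, 0.1]
opening: 0.548
finger_force: 0.0
```

>>> {"fn": "jog_arm", "kwargs": {"increments": [{"dx": -0.4, "dy": -0.4, "dz": 0.3, "ax": 0, "ay": 0, "az": 0, "gripper": 0.1}, {"dx": -0.4, "dy": -0.8, "dz": 0.3, "ax": 0, "ay": 0, "az": 0, "gripper": 0.1}, {"dx": -0.4, "dy": -1, "dz": 0.3, "ax": 0, "ay": 0, "az": 0, "gripper": 0.1}, {"dx": -0.4, "dy": -1, "dz": 0.3, "ax": 0, "ay": 0, "az": 0, "gripper": 0.1}]}}

```text
time: 21.35
eef_pos: [0.4655, -0.136, 0.2012]
tcp_rot: [-0.052, 0.999, -0.002, 0.002]
contact_force: [0.8, 1.3, -0.1]
opening: 0.55
finger_force: 0.0
```

```bash
python3 - <<'E'
from h import *
import pickle
t=shot("top"); pickle.dump(t,open("top2.pkl","wb"))
cv2.imwrite("pics/t5.png",cv2.resize(t["frame"][100:280,180:420],(800,600)))
E
sed -e 's/top.pkl/top2.pkl/' -e 's/^for n.*/for n,(x,y,h) in dict(a=(506,235,0),b=(466,240,0),c=(427,243,0),d=(389,246,0),tin=(458,328,0),glue=(640,246,0),carv=(264,225,0)).items():/' -e 's/lo=.*/lo=.024 if n in "abcd" else .010/' -e '/^for q/,$d' m.py | python3 -
```

```text
a 178 [ 0.645 -0.089] zmed 0.037 zmax 0.061 ((647.5579223632812, -90.38282775878906), (54.58226776123047, 24.944721221923828), 5.3625807762146)
b 273 [ 0.632 -0.012] zmed 0.041 zmax 0.065 ((633.840087890625, -12.790121078491211), (69.11419677734375, 29.204214096069336), 7.184316158294678)
c 382 [0.623 0.058] zmed 0.045 zmax 0.068 ((625.4605102539062, 56.898258209228516), (84.99737548828125, 32.306941986083984), 5.454735279083252)
d 505 [0.619 0.133] zmed 0.049 zmax 0.073 ((622.3095703125, 132.68844604492188), (102.49622344970703, 36.231544494628906), 6.634197235107422)
tin 210 [ 0.458 -0.002] zmed 0.027 zmax 0.034 ((458.00347900390625, -1.9497013092041016), (41.99576950073242, 41.320213317871094), 43.66920471191406)
glue 329 [ 0.621 -0.351] zmed 0.061 zmax 0.096 ((624.2701416015625, -355.5733337402344), (48.53001403808594, 41.538848876953125), 20.315736770629883)
carv 508 [0.637 0.363] zmed 0.092 zmax 0.128 ((643.0042724609375, 367.62554931640625), (58.107975006103516, 50.458251953125), 6.4689249992370605)
```

View pics/t5.png

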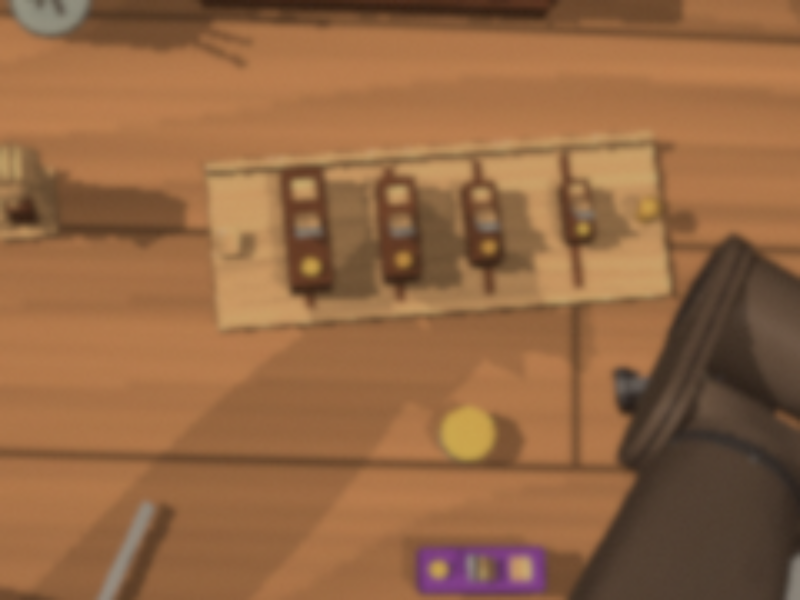

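The picture shows the four planes on their strips in order from the knob: a (577,213), b (482,222), c (400,230) and d (307,230). The measured offsets are within about 5 mm, and the tin, glue and carving haven't moved.

```bash
python3 -c "
from plant import job; print(job.sign_off())"
```

```text
the job is handed in; nothing more can be done
None
```

All four planes are on the shelf in size order from the brass knob and released, measured within about 5 mm of their bay centres; the tin, glue and carving are unmoved, and the job is handed in (no verdict was returned).

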